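# Make up the two measuring kits for the spectrophotometers

### The arm

A 6-joint arm with a two-finger parallel gripper is mounted at the origin on the work surface. World frame = base frame: x ahead of the robot, y to its left, z up, the work surface at z = 0. Lengths are in m, angles in rad, forces in N, time in s.
With the tool pointing down it reaches from about 0.275 to 0.85 m from the base axis. Payload 5.2 kg.
Tool frame: the origin (TCP) lies between the finger pads; the fingertips stand 14 mm ahead of it and the grasp point (between the pads) lies 5 mm behind it; z points along the fingers, y is the line along which they close (so a half turn about z gives the same grasp; the last joint's range is limited). The gripper opens to 85 mm and grips with 20 to 120 N. Pads are 22 mm wide; open, the fingers measure 114 mm over their backs; the gripper's body (76 mm by 85 mm) begins 54 mm behind the grasp point. The pads swing forward as they close: fully open they stand 13 mm farther back than shut.
Start: joints at [0.906, 0.259, 1.535, -0, 1.348, -0.203], TCP at [0.245, 0.492, 0.245] pointing down, gripper open.
Joint ranges: [-3.14, 3.14], [-0.91, 2.08], [0.19, 2.58], [-1.22, 4.36], [0.22, 2.71], [-3.12, 3.12]. Speed limits (rad/s): [2.57, 2.57, 3.14, 3.14, 3.14, 3.14].

### API

Orientations are given as a 3x3 rotation matrix whose columns are the frame's x, y, z axes.
In Python, from cell import robot gives the robot as it stands.
- The arm moves only by the tool jog_arm, never from a script. Its argument "deltas" is a list of rows, each a list of 3 entries, a list of its own where there are three numbers: the opening, from -1 (shut) to 1 (fully open), so that 0 is half open, then the shift along the tool's x, y, z as a fraction of full scale, then the turn about the tool's z as a fraction of full scale. In form: [[grip, [dx, dy, dz], roll], ...]. A call has exactly 5 rows; each row shifts and turns the commanded pose from where the row before left it, along the tool's axes as they then stand; what a row does not reach is not made up. Full scale, the value 1, is 0.1 m for a shift and pi rad for a turn. A row lasts 1/10 s, in which the tool goes at most 50 mm and 8.59 degrees, less where a joint would pass 70% of its speed; a pose out of reach is approached as far as the arm can. A call with a number of a shift or a turn outside -1 to 1 is refused whole. A call with a gripper value outside its range is refused whole. The fingers move at their own pace and stop on an object; the grip force is fixed at half the most. Time passes only in rows, so rows that do not move let the fingers close, or fill a call up. It gives the time, the measured TCP pose, the force, the opening and the grip force at its end, in the units of the state.
- robot.read_state(): the state, without advancing time (a new reading comes with each control period).
- robot.grab_frame(name): name is "scene" or "top" or "wrist"; returns (picture, depth): 480x640x3 uint8, red, green, blue; 480x640 float32, m along the optical axis (not along the pixel's ray), 0 where there is no reading.
- robot.camera_model(name): a dict with "mtx" (3x3 intrinsics, pixels), "distortion" ([k1, k2, p1, p2, k3] as OpenCV has them; the pictures are not rectified), "rvec" (rotation vector, rad) and "tvec" (3), from world to camera coordinates, as OpenCV has them; the wrist camera has in their place "mount" (4x4, takes a point from camera to tool coordinates, whose origin is the TCP and whose axes are the flange's). Camera axes: x right, y down, z forward; pixel columns grow to the right and rows downward; lengths in m; the calibration is good to about 2 mm. A picture is of the moment at which its call begins: read the wrist's pose just before it. camera_model takes no time and is no camera call.
- robot.sign_off(): hands the job in; it is judged then, once.
The state is a dict: "time": time; "joint_positions": joint angles; "dq": joint speeds; "joint_efforts": joint torques, N m; "tool_pos": TCP position; "orientation": TCP orientation; "ft_force": force on the tool from outside, world axes, zero at the start; "wrist_torque": the same for the moment, N m; "opening": finger opening in m; "grasp_force": force on a finger pad.
Only numpy, scipy, OpenCV 4.12 (cv2) and the standard library are available. Lean on these libraries where they do the work, as an engineer would, in place of code of your own. Each camera call takes 0.05 s, during which the arm holds its last target. There are 200 camera calls.

### The job

Make up the two carry trays for the spectrophotometers from the glassware on the bench: the tall volumetric flask in the wide bay of the two-bay tray and the cuvette case in its narrow bay; the small bottle in the wide end bay of the three-bay tray, the small volumetric flask in its middle bay and the vial in its narrow end bay. Set each thing down upright on the floor of its bay without dropping it, and leave the large bottle, the jar and the beaker where they stand.

Things in the scene. Friction and masses are not known exactly. Their poses are not given: they have to be found in the camera images.
- flask_large_mid (a point): Tall stoppered volumetric flask, clear glass, 150 mm high, loose, empty, 0.1 kg. Pear-shaped bulb, widest 60 mm at 28 mm above its underside; straight neck 14 mm thick from 83 to 132 mm above the underside; white stopper 19 mm wide on top (140 to 150 mm). This point: on its axis half-way up (75 mm); z up. Grip by the neck, about 40 mm above this point.
- flask_small_mid (a point): Small stoppered volumetric flask, same shape, clear glass, 104 mm high, loose, empty, 0.05 kg. Bulb widest 41 mm at 17 mm above its underside; straight neck 12 mm thick from 53 to 86 mm above the underside; white stopper 17 mm wide on top (94 to 104 mm). This point: on its axis half-way up (52 mm); z up. Grip by the neck, about 20 mm above this point.
- bottle_small_mid (a point): The small round brown-glass bottle with black cap and paper label: 46 mm in diameter, 90 mm high with its cap, straight-sided up to about 55 mm above its underside, cap 28 mm wide over the top 18 mm; loose, about 0.12 kg. This point is on its axis half-way up, 45 mm above the underside; z is up.
- vial_mid (a point): The sample vial: a little clear glass cylinder 28 mm in diameter and 61 mm high with a white screw cap 24 mm wide over the top 14 mm; loose, about 0.03 kg. This point is on its axis half-way up, 30.5 mm above the underside; z is up.
- cuvette_case_mid (a point): Cuvette case: shut black oblong box, pale label on its lid, 70 mm long (x) by 46 wide (y) by 60 high; loose, 0.11 kg, lid does not open. This point: its centre, 30 mm above the underside; z up. It fits its bay only with its long side along the tray's x (either way round), 10 mm free each side: grip it across the 46 mm in its upper half, so that the fingers stay above the tray's walls.
- tray_two: Two-bay white carry tray, fixed, 98 mm (x) by 164 (y). Origin: centre of its underside on the bench; z up. Floor 3 mm up; walls 4 mm thick, tops 14 mm up. Two dark-floored bays in a row along y, each 90 mm in x, centred on x = 0: wide bay 86 mm in y, centre y = -35 mm; narrow bay 66 mm in y, centre y = +45 mm. An 8 mm lip at each end.
- tray_three: Three-bay white carry tray, fixed, 78 mm (x) by 200 (y). Origin: centre of its underside on the bench; z up. Floor 3 mm up; walls 4 mm thick, tops 14 mm up. Dark-floored bays in a row along y, each 70 mm in x, centred on x = 0: wide end bay 72 mm in y, centre y = -60 mm; middle bay 64 mm, centre y = +12 mm; narrow end bay 48 mm, centre y = +72 mm. An 8 mm lip at each end.
- bottle_large_mid (a point): The large brown-glass bottle with black cap, 70 mm in diameter and 140 mm high, loose, not part of a kit: it stays where it stands. This point is on its axis half-way up (70 mm).
- jar_mid (a point): The squat white jar with white screw lid, 66 mm in diameter and 64 mm high, loose, not part of a kit: it stays where it stands. This point is on its axis half-way up (32 mm).
- beaker_mid (a point): The empty open glass beaker, 50 mm in diameter and 70 mm high, loose, not part of a kit: it stays where it stands. This point is on its axis half-way up (35 mm).

How it is judged:
At the end, for the whole second after the job is handed in: All five things stand released and at rest (under 20 mm/s), each in the bay the goal names: upright within 0.1 rad, on the bay floor (height within 5 mm) and between the bay's walls (the play it has there plus 3 mm) (x of flask_large_mid in the frame of tray_two between -0.022 and 0.022 m and y of flask_large_mid in the frame of tray_two between -0.055 and -0.015 m and z of flask_large_mid in the frame of tray_two between 0.073 and 0.083 m and angle between each of flask_large_mid, cuvette_case_mid, bottle_small_mid, flask_small_mid, vial_mid's own z axis and vertical below 0.1 rad and linear speed of each of flask_large, cuvette_case, bottle_small, flask_small, vial below 0.02 m/s and x of cuvette_case_mid in the frame of tray_two between -0.013 and 0.013 m and y of cuvette_case_mid in the frame of tray_two between 0.032 and 0.058 m and z of cuvette_case_mid in the frame of tray_two between 0.028 and 0.038 m and x of bottle_small_mid in the frame of tray_three between -0.015 and 0.015 m and y of bottle_small_mid in the frame of tray_three between -0.076 and -0.044 m and z of bottle_small_mid in the frame of tray_three between 0.043 and 0.053 m and x of flask_small_mid in the frame of tray_three between -0.019 and 0.019 m and y of flask_small_mid in the frame of tray_three between -0.004 and 0.028 m and z of flask_small_mid in the frame of tray_three between 0.05 and 0.06 m and x of vial_mid in the frame of tray_three between -0.024 and 0.024 m and y of vial_mid in the frame of tray_three between 0.059 and 0.085 m and z of vial_mid in the frame of tray_three between 0.0285 and 0.0385 m); the robot touches nothing.
It fails at once if one of the five things is dropped or flung (faster than 0.7 m/s while not held, a fall of about 25 mm) ((linear speed of flask_large above 0.7 m/s and contact force between the fingers and flask_large below 0.05 N) or (linear speed of cuvette_case above 0.7 m/s and contact force between the fingers and cuvette_case below 0.05 N) or (linear speed of bottle_small above 0.7 m/s and contact force between the fingers and bottle_small below 0.05 N) or (linear speed of flask_small above 0.7 m/s and contact force between the fingers and flask_small below 0.05 N) or (linear speed of vial above 0.7 m/s and contact force between the fingers and vial below 0.05 N)).
It fails at once if the large bottle, the jar or the beaker is moved by more than 30 mm or knocked over (distance of any of bottle_large_mid, jar_mid, beaker_mid from where it was at the start of the episode above 0.03 m).
It also fails if it takes over 144 s, if anything falls off the work surface, if the arm or the gripper's body presses on something with over 40 N, if the wrist force passes 120 N, or if a joint passes its speed limit or range.

## Working session

There is one attempt and no reset: what is moved stays moved. The work goes in short steps, Python scripts to look and compute and a tool call to move; the robot and the scene stay as the last step left them, time stands still between calls to the robot, and variables do not carry over. Pictures are saved under pics/ and viewed, at most 14 in all, crops included, and the job is handed in when it is done.

Besides the shell and the picture viewer there is one more tool, called after "Emit:" by a JSON object that holds its "fn" and its "kwargs". jog_arm: Moves the arm, as the interface text tells. Shift numbers are shares of 0.1 m and turn numbers shares of pi rad, none past 1 either way. Its arguments: {"type":"object","properties":{"deltas":{"type":"array","items":{"type":"array"}}},"required":["deltas"]}

```bash
mkdir -p pics; ls
python3 - <<'E'
from cell import robot
import cv2, numpy as np
for n in("scene","top"):
    p,d=robot.grab_frame(n); cv2.imwrite(f"pics/{n}0.png",p[:,:,::-1]); np.savez(f"{n}0.npz",p=p,d=d)
    m=robot.camera_model(n); print(n,{k:np.round(v,4).tolist() for k,v in m.items()})
s=robot.read_state(); print(s["time"],s["tool_pos"],s["orientation"],s["opening"])
m=robot.camera_model("wrist");print(m)
E
```

```text
pics
scene {'mtx': [[575.5723, 0.0, 316.2556], [0.0, 575.5723, 236.2565], [0.0, 0.0, 1.0]], 'distortion': [-0.049, 0.0, 0.0, 0.0, 0.0], 'rvec': [1.5984, 1.7173, -0.8538], 'tvec': [0.0364, -0.2531, 1.602]}
top {'mtx': [[509.0462, 0.0, 315.3478], [0.0, 509.0462, 236.9731], [0.0, 0.0, 1.0]], 'distortion': [-0.0549, 0.0, 0.0, 0.0, 0.0], 'rvec': [2.1821, -2.1812, 0.0958], 'tvec': [0.0075, 0.537, 1.2843]}
0.1 [0.24476287 0.49203502 0.24455265] [[-8.95257850e-01  4.45547198e-01 -1.03799136e-03]
 [ 4.45548276e-01  8.95256943e-01 -1.31898791e-03]
 [ 3.41597608e-04 -1.64330954e-03 -9.99998591e-01]] 0.08531906132906324
{'mtx': array([[404.35922534,   0.        , 323.03122298],
       [  0.        , 404.35922534, 240.19685769],
       [  0.        ,   0.        ,   1.        ]]), 'distortion': array([0.02246689, 0.        , 0.        , 0.        , 0.        ]), 'mount': array([[-1.98000746e-05, -9.62369088e-01, -2.71745723e-01,
         6.87589907e-02],
       [ 9.99999847e-01, -1.69441194e-04,  5.27202027e-04,
         6.90595223e-04],
       [-5.53407854e-04, -2.71745671e-01,  9.62368944e-01,
        -1.29321264e-01],
       [ 0.00000000e+00,  0.00000000e+00,  0.00000000e+00,
         1.00000000e+00]])}
```

View pics/scene0.png

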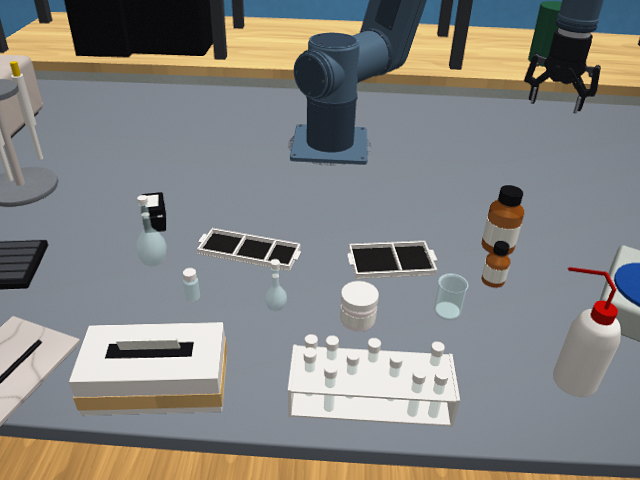

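View pics/top0.png

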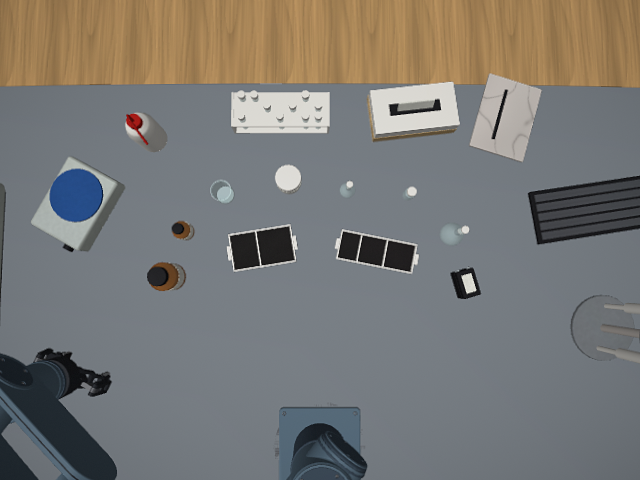

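The views agree on the layout. In the top view, tray two is at about (262,248) and tray three at (377,251), both with the narrow bay to the left (+y). The tall flask's stopper is at (464,230), the small flask's at (349,185), the vial cap at (411,191), the case lid at (467,283), the small bottle's cap at (180,229), the large bottle at (160,277), the jar at (288,178) and the beaker at (222,191).

```bash
cat > h.py <<'E'
import cv2, numpy as np
from cell import robot
def world(name,uv,z=None,depth=None):
    m=robot.camera_model(name); R=cv2.Rodrigues(np.array(m["rvec"]))[0]; t=np.array(m["tvec"]).ravel()
    uv=np.asarray(uv,float).reshape(-1,1,2)
    r=np.c_[cv2.undistortPoints(uv,m["mtx"],m["distortion"])[:,0],np.ones(len(uv))]
    c=-R.T@t
    if depth is not None: return (r*np.asarray(depth).reshape(-1,1)-t)@R
    w=r@R; return c+w*((z-c[2])/w[:,2])[:,None]
E
cat > m.py <<'E'
from h import *
f=np.load("top0.npz");p,d=f["p"].astype(int),f["d"]
v,u=np.mgrid[:480,:640]; W=world("top",np.c_[u.ravel(),v.ravel()],depth=d.ravel()).reshape(480,640,3)
mn,mx=p.min(2),p.max(2)
def cut(c,r,mask):
    b=(np.hypot(u-c[0],v-c[1])<r)&mask
    n,l,st,ce=cv2.connectedComponentsWithStats(b.astype(np.uint8)); k=1+st[1:,4].argmax(); return l==k,ce[k],st[k]
for n,c,r,mask,z in [("flaskL",(464,230),8,mn>175,.150),("flaskS",(349,185),8,mn>175,.104),("vial",(411,191),9,mn>175,.061),
    ("botS",(180,229),10,mx<60,.090),("botL",(158,277),16,mx<60,.140),("jar",(288,178),18,mn>170,.064),("case lid z",(467,283),26,(abs(W[:,:,2]-.06)<.006)&(d>0),.06)]:
    b,ce,st=cut(c,r,mask); print(n,ce.round(1),st,world("top",ce,z).round(4),"depth med",np.median(W[b],0).round(4))
    if "case" in n:
        pts=world("top",np.c_[u[b],v[b]],.06)[:,:2]; q=cv2.minAreaRect(pts.astype(np.float32)*1000); print(q)
print("beaker",world("top",(222,191),.035))
for n,c,r in [("two",(262,248),40),("three",(377,251),44)]:
    b=(np.hypot(u-c[0],v-c[1])<r)&(mx<50)
    k,l,st,ce=cv2.connectedComponentsWithStats(b.astype(np.uint8),connectivity=4)
    for i in range(1,k):
        if st[i,4]>100:
            q=cv2.minAreaRect((world("top",np.c_[u[l==i],v[l==i]],.003)[:,:2]*1000).astype(np.float32)); print(n,st[i],world("top",ce[i],.003).round(4),q)
E
python3 m.py
```

```text
flaskL [465.1 229.2] [462 226   7   8  44] [[ 0.5448 -0.3409  0.15  ]] depth med [ 0.5451 -0.3406  0.1505]
flaskS [349.3 183.9] [346 181   7   7  34] [[ 0.6595 -0.0742  0.104 ]] depth med [ 0.6592 -0.0735  0.1055]
vial [411.7 191.1] [408 187   9   9  65] [[ 0.6498 -0.2346  0.061 ]] depth med [ 0.6498 -0.2351  0.0619]
botS [177.6 228.2] [172 223  12  11 103] [[0.5526 0.3446 0.09  ]] depth med [0.553  0.3447 0.0897]
botL [157.5 276. ] [147 267  22  19 332] [[0.4358 0.3759 0.14  ]] depth med [0.4358 0.3752 0.1404]
jar [287.4 177.1] [275 165  26  26 518] [[0.6843 0.078  0.064 ]] depth med [0.6844 0.0788 0.0642]
case lid z [467.7 282.6] [455 267  26  32 524] [[ 0.42   -0.3717  0.06  ]] depth med [ 0.4191 -0.3713  0.0608]
((419.79083251953125, -371.7262268066406), (70.86939239501953, 47.62838363647461), 16.119516372680664)
beaker [[0.65400739 0.24716201 0.035     ]]
two [ 257  227   37   38 1074] [[0.5162 0.1131 0.003 ]] ((516.501708984375, 113.17549133300781), (87.45702362060547, 83.44782257080078), 9.24773120880127)
two [231 233  28  36 803] [[0.5032 0.192  0.003 ]] ((503.4594421386719, 192.05136108398438), (87.37045288085938, 62.22128677368164), 9.265658378601074)
three [338 232  22  28 447] [[ 0.5161 -0.0791  0.003 ]] ((516.0101928710938, -79.12693786621094), (44.9698486328125, 67.11392211914062), 78.50057220458984)
three [358 236  28  30 600] [[ 0.5039 -0.1383  0.003 ]] ((503.9313659667969, -138.35317993164062), (60.75376892089844, 66.54528045654297), 78.68570709228516)
three [384 241  30  30 671] [[ 0.4897 -0.2092  0.003 ]] ((489.7292175292969, -209.31893920898438), (68.0517578125, 66.56671142578125), 78.6966781616211)
```

Emit:
{"fn": "jog_arm", "kwargs": {"deltas": [[1,[0,0,0],-0.04],[1,[0,0,0],-0.04],[1,[0,0,0],-0.04],[1,[0,0,0],-0.0275],[1,[0,0,0],0]]}}

```text
time: 0.6
tool_pos: [0.2449, 0.4922, 0.2448]
orientation: [[-1.0, -0.002, -0.001], [-0.002, 1.0, -0.001], [0.001, -0.001, -1.0]]
ft_force: [0.2, -0.3, 0.6]
opening: 0.0852
grasp_force: 0.0
```

Emit:
{"fn": "jog_arm", "kwargs": {"deltas": [[1,[-0.4,-0.2,0],0],[1,[-0.4,-0.2,0],0],[1,[-0.4,-0.2,0],0],[1,[-0.4,-0.2,0],0],[1,[-0.4,-0.2,0],0]]}}

```text
time: 1.1
tool_pos: [0.4465, 0.3917, 0.2451]
orientation: [[-1.0, 0.001, -0.0], [0.001, 1.0, -0.0], [0.0, -0.0, -1.0]]
ft_force: [0.1, 1.1, -0.4]
opening: 0.0853
grasp_force: 0.0
```

Emit:
{"fn": "jog_arm", "kwargs": {"deltas": [[1,[-0.4,-0.2,0],0],[1,[-0.4,-0.2,0],0],[1,[-0.28,-0.07,0.2],0],[1,[0,0,0.2],0],[1,[0,0,0],0]]}}

```text
time: 1.6
tool_pos: [0.5522, 0.3443, 0.2012]
orientation: [[-1.0, 0.002, -0.007], [0.002, 1.0, -0.003], [0.007, -0.003, -1.0]]
ft_force: [-1.1, -0.1, -0.4]
opening: 0.0856
grasp_force: 0.0
```

Emit:
{"fn": "jog_arm", "kwargs": {"deltas": [[1,[0,0,0.4],0],[1,[0,0,0.4],0],[1,[0,0,0.4],0],[1,[0,0,0.3],0],[1,[0,0,0.17],0]]}}

```text
time: 2.1
tool_pos: [0.5512, 0.346, 0.0362]
orientation: [[-1.0, -0.001, -0.004], [-0.001, 1.0, -0.001], [0.004, -0.001, -1.0]]
ft_force: [0.3, 0.2, 0.8]
opening: 0.0853
grasp_force: 0.0
```

Emit:
{"fn": "jog_arm", "kwargs": {"deltas": [[0,[0,0,0],0],[-0.3,[0,0,0],0],[-1,[0,0,0],0],[-1,[0,0,0],0],[-1,[0,0,0],0]]}}

```text
time: 2.6
tool_pos: [0.5547, 0.3468, 0.0409]
orientation: [[-1.0, -0.001, 0.004], [-0.001, 1.0, 0.002], [-0.004, 0.002, -1.0]]
ft_force: [0.2, 2.0, 6.9]
opening: 0.0441
grasp_force: 61.9
```

Emit:
{"fn": "jog_arm", "kwargs": {"deltas": [[-1,[0,0,0],0],[-1,[0,0,0],0],[-1,[0,0,-0.1],0],[-1,[0,0,-0.2],0],[-1,[0,0,0],0]]}}

```text
time: 3.1
tool_pos: [0.5551, 0.3466, 0.0717]
orientation: [[-1.0, -0.002, 0.005], [-0.002, 1.0, 0.002], [-0.005, 0.002, -1.0]]
ft_force: [0.4, 0.6, -1.4]
opening: 0.0438
grasp_force: 61.4
```

Emit:
{"fn": "jog_arm", "kwargs": {"deltas": [[-1,[0,0,-0.2],0],[-1,[0,0,-0.4],0],[-1,[0,0,-0.4],0],[-1,[0,0,-0.1],0],[-1,[0.045,-0.2,0],0]]}}

```text
time: 3.6
tool_pos: [0.5502, 0.3278, 0.1806]
orientation: [[-1.0, -0.003, 0.005], [-0.003, 1.0, 0.003], [-0.005, 0.003, -1.0]]
ft_force: [0.0, 0.1, -2.0]
opening: 0.0442
grasp_force: 61.5
```

Emit:
{"fn": "jog_arm", "kwargs": {"deltas": [[-1,[0.045,-0.4,0],0],[-1,[0.045,-0.4,0],0],[-1,[0.045,-0.4,0],0],[-1,[0.045,-0.4,0],0],[-1,[0.045,-0.4,0],0]]}}

```text
time: 4.1
tool_pos: [0.5255, 0.1243, 0.1771]
orientation: [[-1.0, -0.002, -0.002], [-0.002, 1.0, -0.0], [0.002, -0.0, -1.0]]
ft_force: [0.8, -0.2, -0.8]
opening: 0.0442
grasp_force: 61.5
```

Emit:
{"fn": "jog_arm", "kwargs": {"deltas": [[-1,[0.045,-0.4,0],0],[-1,[0.045,-0.4,0],0],[-1,[0.045,-0.4,0],0],[-1,[0.045,-0.4,0],0],[-1,[0.045,-0.4,0],0]]}}

```text
time: 4.6
tool_pos: [0.5034, -0.0756, 0.1773]
orientation: [[-1.0, -0.001, -0.001], [-0.001, 1.0, 0.0], [0.001, 0.0, -1.0]]
ft_force: [0.4, -0.1, -1.7]
opening: 0.0443
grasp_force: 61.5
```

Emit:
{"fn": "jog_arm", "kwargs": {"deltas": [[-1,[0.045,-0.4,0],0],[-1,[0.045,-0.4,0],0],[-1,[0.045,-0.4,0],0],[-1,[0,-0.16,0],0],[-1,[0,0,0],0]]}}

```text
time: 5.1
tool_pos: [0.4906, -0.2122, 0.1773]
orientation: [[-1.0, 0.002, -0.001], [0.002, 1.0, 0.0], [0.001, 0.0, -1.0]]
ft_force: [0.6, 0.5, -1.5]
opening: 0.0442
grasp_force: 61.5
```

Emit:
{"fn": "jog_arm", "kwargs": {"deltas": [[-1,[0,0,0],0],[-1,[0,0,0],0],[-1,[0,0,0],0],[-1,[0,0,0],0],[-1,[0,0,0],0]]}}

```text
time: 5.6
tool_pos: [0.4913, -0.2095, 0.1785]
orientation: [[-1.0, -0.003, 0.0], [-0.003, 1.0, -0.0], [-0.0, -0.0, -1.0]]
ft_force: [-0.3, 0.2, -2.1]
opening: 0.0443
grasp_force: 61.5
```

Emit:
{"fn": "jog_arm", "kwargs": {"deltas": [[-1,[0,0,0.4],0],[-1,[0,0,0.4],0],[-1,[0,0,0.3],0],[-1,[0,0,0.15],0],[-1,[0,0,0],0]]}}

```text
time: 6.1
tool_pos: [0.4896, -0.2089, 0.051]
orientation: [[-1.0, -0.002, -0.004], [-0.002, 1.0, 0.003], [0.004, 0.003, -1.0]]
ft_force: [-0.4, 0.0, -1.3]
opening: 0.0442
grasp_force: 61.5
```

Emit:
{"fn": "jog_arm", "kwargs": {"deltas": [[-1,[0,0,0.02],0],[-1,[0,0,0.02],0],[-1,[0,0,0.01],0],[-1,[0,0,0],0],[-1,[0,0,0],0]]}}

```text
time: 6.6
tool_pos: [0.4914, -0.2104, 0.0489]
orientation: [[-1.0, -0.002, 0.001], [-0.002, 1.0, -0.001], [-0.001, -0.001, -1.0]]
ft_force: [-0.3, -0.7, -1.2]
opening: 0.0444
grasp_force: 61.6
```

Emit:
{"fn": "jog_arm", "kwargs": {"deltas": [[-1,[0,0,0.02],0],[-1,[0,0,0],0],[-1,[0,0,0.02],0],[-1,[0,0,0],0],[-1,[0,0,0],0]]}}

```text
time: 7.1
tool_pos: [0.4911, -0.2102, 0.0442]
orientation: [[-1.0, -0.002, -0.0], [-0.002, 1.0, 0.0], [0.0, 0.0, -1.0]]
ft_force: [-0.3, 0.3, -0.7]
opening: 0.0446
grasp_force: 61.6
```

Emit:
{"fn": "jog_arm", "kwargs": {"deltas": [[-1,[0,0,0.015],0],[-1,[0,0,0],0],[-1,[0,0,0.01],0],[-1,[0,0,0],0],[-1,[0,0,0],0]]}}

```text
time: 7.6
tool_pos: [0.4912, -0.2103, 0.0439]
orientation: [[-1.0, -0.002, 0.001], [-0.002, 1.0, -0.001], [-0.001, -0.001, -1.0]]
ft_force: [-6.1, 3.4, 16.8]
opening: 0.0439
grasp_force: 63.5
```

Emit:
{"fn": "jog_arm", "kwargs": {"deltas": [[0.1,[0,0,0],0],[0.4,[0,0,0],0],[0.5,[0,0,0],0],[0.5,[0,0,0],0],[0.5,[0,0,0],0]]}}

```text
time: 8.1
tool_pos: [0.4911, -0.2102, 0.0416]
orientation: [[-1.0, -0.002, -0.0], [-0.002, 1.0, 0.0], [0.0, 0.0, -1.0]]
ft_force: [-0.1, -0.2, -0.2]
opening: 0.0641
grasp_force: 0.0
```

Emit:
{"fn": "jog_arm", "kwargs": {"deltas": [[0.5,[0,0,-0.2],0],[0.5,[0,0,-0.4],0],[0.5,[0,0,-0.4],0],[0.5,[0,0,-0.4],0],[1,[0,0,-0.2],0]]}}

```text
time: 8.6
tool_pos: [0.4924, -0.211, 0.2056]
orientation: [[-1.0, -0.002, 0.004], [-0.002, 1.0, -0.003], [-0.004, -0.003, -1.0]]
ft_force: [-0.1, -1.2, 0.7]
opening: 0.0764
grasp_force: 0.0
```

Emit:
{"fn": "jog_arm", "kwargs": {"deltas": [[1,[0.17,-0.4,0],0],[1,[0.18,-0.4,0],0],[1,[0.18,-0.4,0],0],[1,[0.18,-0.41,0],0],[1,[0,0,0],-0.045]]}}

```text
time: 9.1
tool_pos: [0.4182, -0.3765, 0.2016]
orientation: [[-0.99, -0.139, -0.001], [-0.139, 0.99, -0.003], [0.001, -0.002, -1.0]]
ft_force: [0.7, 1.1, 0.5]
opening: 0.0856
grasp_force: 0.0
```

Emit:
{"fn": "jog_arm", "kwargs": {"deltas": [[1,[0,0,0],-0.0445],[1,[0,0,0],0],[1,[0,0,0],0],[1,[0,0,0],0],[1,[0,0,0],0]]}}

```text
time: 9.6
tool_pos: [0.4206, -0.371, 0.2018]
orientation: [[-0.961, -0.278, -0.0], [-0.278, 0.961, -0.0], [0.0, -0.0, -1.0]]
ft_force: [0.5, 0.8, -1.0]
opening: 0.0856
grasp_force: 0.0
```

Run:
```python
from h import *
s=robot.read_state(); p,d=robot.grab_frame("wrist"); t,d2=robot.grab_frame("top")
cv2.imwrite("pics/w1.png",np.hstack([p[::1,:,::-1][:, ::1],])); cv2.imwrite("pics/t1.png",cv2.resize(t[130:330,130:530,::-1],None,fx=2,fy=2))
# case lid from wrist depth
m=robot.camera_model("wrist"); v,u=np.mgrid[:480,:640]
r=np.c_[cv2.undistortPoints(np.c_[u.ravel(),v.ravel()].astype(float).reshape(-1,1,2),m["mtx"],m["distortion"])[:,0],np.ones(u.size)]
P=(np.c_[r*d.reshape(-1,1),np.ones(u.size)]@m["mount"].T)[:,:3]@s["orientation"].T+s["tool_pos"]
b=(d.ravel()>0)&(abs(P[:,2]-.06)<.006)&(np.hypot(P[:,0]-.42,P[:,1]+.3717)<.06)
print(s["tool_pos"],b.sum(),P[b].mean(0),cv2.minAreaRect((P[b][:,:2]*1000).astype(np.float32)))
```

```text
[ 0.42062459 -0.37097957  0.20183068] 6457 [ 0.41637107 -0.37042495  0.06074646] ((418.0086364746094, -369.924560546875), (69.38551330566406, 46.09730529785156), 15.858926773071289)
```

View pics/t1.png

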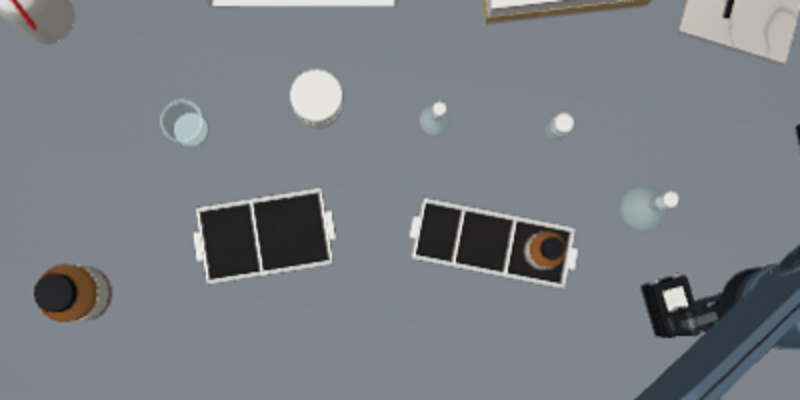

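The bottle stands in the wide bay of tray three at (547,249). The case is where I measured it, and the wrist camera agrees within 2 mm, so I'll grip it.

Emit:
{"fn": "jog_arm", "kwargs": {"deltas": [[1,[0,0,0.4],0],[1,[0,0,0.4],0],[1,[0,0,0.4],0],[1,[0,0,0.3],0],[1,[0,0,0.1],0]]}}

```text
time: 10.2
tool_pos: [0.419, -0.3693, 0.0386]
orientation: [[-0.96, -0.279, -0.004], [-0.279, 0.96, 0.005], [0.002, 0.006, -1.0]]
ft_force: [0.2, -0.2, 0.1]
opening: 0.085
grasp_force: 0.0
```

Emit:
{"fn": "jog_arm", "kwargs": {"deltas": [[0,[0,0,0],0],[-0.3,[0,0,0],0],[-1,[0,0,0],0],[-1,[0,0,0],0],[-1,[0,0,0],0]]}}

```text
time: 10.7
tool_pos: [0.4215, -0.3726, 0.044]
orientation: [[-0.96, -0.279, 0.003], [-0.279, 0.96, -0.003], [-0.002, -0.004, -1.0]]
ft_force: [0.9, 0.3, 6.9]
opening: 0.0451
grasp_force: 62.3
```

Emit:
{"fn": "jog_arm", "kwargs": {"deltas": [[-1,[0,0,0],0],[-1,[0,0,0],0],[-1,[0,0,-0.1],0],[-1,[0,0,-0.2],0],[-1,[0,0,0],0]]}}

```text
time: 11.2
tool_pos: [0.4216, -0.3729, 0.0748]
orientation: [[-0.96, -0.279, 0.003], [-0.279, 0.96, -0.004], [-0.002, -0.005, -1.0]]
ft_force: [0.2, -0.7, -1.4]
opening: 0.0449
grasp_force: 61.5
```

Emit:
{"fn": "jog_arm", "kwargs": {"deltas": [[-1,[0,0,-0.2],0],[-1,[0,0,-0.4],0],[-1,[0,0,-0.4],0],[-1,[0,0,-0.2],0],[-1,[0,0,0],0.0378]]}}

```text
time: 11.7
tool_pos: [0.4217, -0.3729, 0.1957]
orientation: [[-0.987, -0.162, 0.005], [-0.162, 0.987, -0.006], [-0.003, -0.007, -1.0]]
ft_force: [0.1, -0.1, 0.1]
opening: 0.0451
grasp_force: 61.6
```

Emit:
{"fn": "jog_arm", "kwargs": {"deltas": [[-1,[0,0,0],0],[-1,[-0.124,0.388,0],0],[-1,[-0.124,0.388,0],0],[-1,[-0.124,0.388,0],0],[-1,[-0.124,0.388,0],0]]}}

```text
time: 12.2
tool_pos: [0.4434, -0.2083, 0.1907]
orientation: [[-0.986, -0.166, -0.002], [-0.166, 0.986, 0.001], [0.001, 0.002, -1.0]]
ft_force: [0.5, 0.2, -0.9]
opening: 0.0453
grasp_force: 61.8
```

Emit:
{"fn": "jog_arm", "kwargs": {"deltas": [[-1,[-0.124,0.388,0],0],[-1,[-0.124,0.388,0],0],[-1,[-0.124,0.388,0],0],[-1,[-0.124,0.388,0],0],[-1,[-0.124,0.388,0],0]]}}

```text
time: 12.7
tool_pos: [0.4728, -0.0068, 0.1909]
orientation: [[-0.986, -0.166, -0.002], [-0.166, 0.986, 0.0], [0.002, 0.001, -1.0]]
ft_force: [-0.1, -0.1, -1.7]
opening: 0.0452
grasp_force: 61.8
```

Emit:
{"fn": "jog_arm", "kwargs": {"deltas": [[-1,[-0.124,0.388,0],0],[-1,[-0.124,0.388,0],0],[-1,[-0.124,0.388,0],0],[-1,[-0.124,0.388,0],0],[-1,[-0.124,0.388,0],0]]}}

```text
time: 13.2
tool_pos: [0.5023, 0.1946, 0.1907]
orientation: [[-0.986, -0.167, -0.002], [-0.167, 0.986, -0.0], [0.002, -0.0, -1.0]]
ft_force: [1.1, -0.3, -1.4]
opening: 0.0448
grasp_force: 61.8
```

Emit:
{"fn": "jog_arm", "kwargs": {"deltas": [[-1,[0,0,0],0],[-1,[0,0,0],0],[-1,[0,0,0],0],[-1,[0,0,0],0],[-1,[0,0,0],0]]}}

```text
time: 13.7
tool_pos: [0.503, 0.1918, 0.1918]
orientation: [[-0.987, -0.162, -0.0], [-0.162, 0.987, -0.0], [0.0, -0.0, -1.0]]
ft_force: [-0.1, 0.4, -0.5]
opening: 0.0451
grasp_force: 61.8
```

Emit:
{"fn": "jog_arm", "kwargs": {"deltas": [[-1,[-0.02,0,0.4],0],[-1,[0,0,0.4],0],[-1,[0,0,0.35],0],[-1,[0,0,0.25],0],[-1,[0,0,0],0]]}}

```text
time: 14.2
tool_pos: [0.503, 0.1921, 0.0491]
orientation: [[-0.987, -0.162, -0.006], [-0.162, 0.987, -0.001], [0.006, 0.0, -1.0]]
ft_force: [-0.5, -0.3, -0.8]
opening: 0.0454
grasp_force: 62.8
```

Emit:
{"fn": "jog_arm", "kwargs": {"deltas": [[-1,[0,0,0],0],[-1,[0,0,0],0],[-1,[0,0,0],0],[-1,[0,0,0],0],[-1,[0,0,0],0]]}}

```text
time: 14.7
tool_pos: [0.5053, 0.1934, 0.0526]
orientation: [[-0.987, -0.163, 0.001], [-0.163, 0.987, 0.0], [-0.001, -0.0, -1.0]]
ft_force: [0.0, 0.2, -1.2]
opening: 0.0454
grasp_force: 62.8
```

Emit:
{"fn": "jog_arm", "kwargs": {"deltas": [[-1,[0,0,0.04],0],[-1,[0,0,0],0],[-1,[0,0,0.015],0],[-1,[0,0,0],0],[-1,[0,0,0],0]]}}

```text
time: 15.2
tool_pos: [0.5049, 0.1933, 0.0466]
orientation: [[-0.987, -0.163, -0.0], [-0.163, 0.987, -0.0], [0.0, -0.0, -1.0]]
ft_force: [-1.5, 0.1, 4.9]
opening: 0.0453
grasp_force: 63.4
```

Emit:
{"fn": "jog_arm", "kwargs": {"deltas": [[0.2,[0,0,0],0],[0.4,[0,0,0],0],[0.4,[0,0,0],0],[0.4,[0,0,0],0],[0.4,[0,0,0],0]]}}

```text
time: 15.7
tool_pos: [0.505, 0.1933, 0.0462]
orientation: [[-0.987, -0.163, -0.0], [-0.163, 0.987, 0.0], [0.0, 0.0, -1.0]]
ft_force: [0.5, -0.0, -0.4]
opening: 0.0596
grasp_force: 0.0
```

Emit:
{"fn": "jog_arm", "kwargs": {"deltas": [[0.4,[0,0,-0.2],0],[0.4,[0,0,-0.4],0],[0.4,[0,0,-0.4],0],[0.4,[0,0,-0.4],0],[0.4,[0,0,-0.4],0]]}}

```text
time: 16.2
tool_pos: [0.5046, 0.1932, 0.2279]
orientation: [[-0.987, -0.163, -0.0], [-0.163, 0.987, -0.0], [0.0, 0.0, -1.0]]
ft_force: [0.6, 0.2, 0.3]
opening: 0.0594
grasp_force: 0.0
```

Emit:
{"fn": "jog_arm", "kwargs": {"deltas": [[0.4,[0.034,-0.381,0],0],[0.4,[0.034,-0.381,0],0],[0.4,[0.034,-0.381,0],0],[0.4,[0.034,-0.381,0],0],[0.4,[0.034,-0.381,0],0]]}}

```text
time: 16.7
tool_pos: [0.5191, 0.0011, 0.2264]
orientation: [[-0.987, -0.163, 0.0], [-0.163, 0.987, -0.0], [-0.0, -0.0, -1.0]]
ft_force: [-0.1, 0.4, 0.2]
opening: 0.0593
grasp_force: 0.0
```

Emit:
{"fn": "jog_arm", "kwargs": {"deltas": [[0.4,[0.034,-0.381,0],0],[0.4,[0.034,-0.381,0],0],[0.4,[0.034,-0.381,0],0],[0.4,[0.034,-0.381,0],0],[0.4,[0.034,-0.381,0],0]]}}

```text
time: 17.2
tool_pos: [0.5335, -0.1898, 0.2263]
orientation: [[-0.987, -0.163, 0.0], [-0.163, 0.987, 0.0], [-0.0, 0.0, -1.0]]
ft_force: [-0.1, -0.1, -0.4]
opening: 0.0597
grasp_force: 0.0
```

Emit:
{"fn": "jog_arm", "kwargs": {"deltas": [[0.4,[0.034,-0.381,0],0],[0.4,[0.034,-0.381,0],0],[0.4,[0.034,-0.381,0],0],[0.4,[0.034,-0.381,0],0],[0.4,[0,0,0],0]]}}

```text
time: 17.7
tool_pos: [0.5446, -0.3458, 0.2254]
orientation: [[-0.987, -0.159, -0.0], [-0.159, 0.987, -0.002], [0.001, -0.002, -1.0]]
ft_force: [-0.0, 0.4, -0.2]
opening: 0.0599
grasp_force: 0.0
```

Emit:
{"fn": "jog_arm", "kwargs": {"deltas": [[0.4,[0,0,0],0],[0.4,[0,0,0],0],[0.4,[0,0,0],0],[0.4,[0,0,0],0],[0.4,[0,0,0],0]]}}

```text
time: 18.2
tool_pos: [0.5453, -0.3399, 0.2267]
orientation: [[-0.986, -0.164, 0.0], [-0.164, 0.986, -0.0], [-0.0, -0.0, -1.0]]
ft_force: [0.0, 0.2, -0.4]
opening: 0.06
grasp_force: 0.0
```

Run:
```python
from h import *
s=robot.read_state(); p,d=robot.grab_frame("wrist"); t,d2=robot.grab_frame("top")
cv2.imwrite("pics/t2.png",np.hstack([cv2.resize(p[:,:,::-1],(400,300)),cv2.resize(t[170:320,200:400,::-1],(400,300))]))
m=robot.camera_model("wrist"); v,u=np.mgrid[:480,:640]
r=np.c_[cv2.undistortPoints(np.c_[u.ravel(),v.ravel()].astype(float).reshape(-1,1,2),m["mtx"],m["distortion"])[:,0],np.ones(u.size)]
P=(np.c_[r*d.reshape(-1,1),np.ones(u.size)]@m["mount"].T)[:,:3]@s["orientation"].T+s["tool_pos"]
b=(d.ravel()>0)&(abs(P[:,2]-.15)<.004)&(np.hypot(P[:,0]-.545,P[:,1]+.341)<.02)
print(s["tool_pos"],b.sum(),P[b].mean(0),cv2.minAreaRect((P[b][:,:2]*1000).astype(np.float32)) if b.any() else 0)
```

```text
[ 0.54532923 -0.33988948  0.2266535 ] 931 [ 0.54323299 -0.33800098  0.15040335] ((543.910400390625, -337.92486572265625), (18.130327224731445, 18.325035095214844), 12.285083770751953)
```

View pics/t2.png

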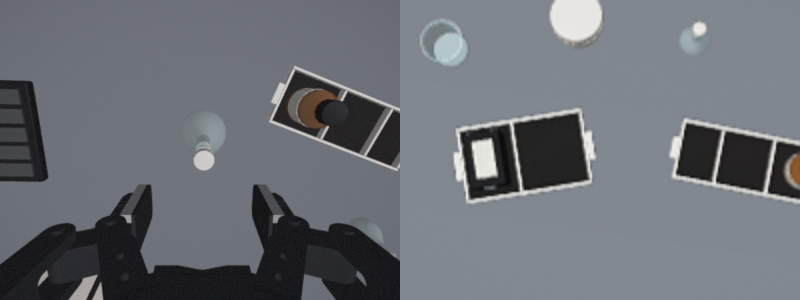

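The case sits square in the narrow bay, at (485,160) in the right panel. The flask stopper is centred between the fingers, at (204,160) in the left panel.

Emit:
{"fn": "jog_arm", "kwargs": {"deltas": [[0.4,[0.01,0.01,0.3],0],[0.4,[0,0,0.4],0],[0.4,[0,0,0.3],0],[0.4,[0,0,0.2],0],[0.4,[0,0,0],0]]}}

```text
time: 18.8
tool_pos: [0.5422, -0.3382, 0.1028]
orientation: [[-0.987, -0.163, -0.005], [-0.163, 0.987, 0.005], [0.004, 0.005, -1.0]]
ft_force: [-0.4, 0.5, -0.5]
opening: 0.0595
grasp_force: 0.0
```

Emit:
{"fn": "jog_arm", "kwargs": {"deltas": [[0,[0,0,0],0],[-0.4,[0,0,0],0],[-0.6,[0,0,0],0],[-1,[0,0,0],0],[-1,[0,0,0],0]]}}

```text
time: 19.3
tool_pos: [0.5447, -0.3405, 0.1079]
orientation: [[-0.987, -0.163, 0.002], [-0.163, 0.987, -0.002], [-0.002, -0.002, -1.0]]
ft_force: [-0.4, 0.4, 5.9]
opening: 0.0128
grasp_force: 59.1
```

Emit:
{"fn": "jog_arm", "kwargs": {"deltas": [[-1,[0,0,0],0],[-1,[0,0,0],0],[-1,[0,0,0],0],[-1,[0,0,0],0],[-1,[0,0,0],0]]}}

```text
time: 19.8
tool_pos: [0.5447, -0.3404, 0.1079]
orientation: [[-0.987, -0.163, 0.002], [-0.163, 0.987, -0.002], [-0.002, -0.002, -1.0]]
ft_force: [-0.0, 0.6, 6.0]
opening: 0.0127
grasp_force: 59.2
```

Emit:
{"fn": "jog_arm", "kwargs": {"deltas": [[-1,[0,0,-0.1],0],[-1,[0,0,-0.2],0],[-1,[0,0,-0.2],0],[-1,[0,0,0],0],[-1,[0,0,0],0]]}}

```text
time: 20.3
tool_pos: [0.5439, -0.3399, 0.1564]
orientation: [[-0.987, -0.163, 0.0], [-0.163, 0.987, -0.0], [-0.0, -0.0, -1.0]]
ft_force: [-0.2, 0.9, -1.8]
opening: 0.0127
grasp_force: 59.2
```

Emit:
{"fn": "jog_arm", "kwargs": {"deltas": [[-1,[0,0,-0.2],0],[-1,[0,0,-0.4],0],[-1,[0,0,-0.2],0],[-1,[0,0,-0.05],0],[-1,[0,0,0],0]]}}

```text
time: 20.8
tool_pos: [0.5437, -0.3398, 0.2405]
orientation: [[-0.987, -0.163, -0.001], [-0.163, 0.987, 0.001], [0.001, 0.001, -1.0]]
ft_force: [-0.4, -0.4, -1.2]
opening: 0.0128
grasp_force: 59.3
```

Emit:
{"fn": "jog_arm", "kwargs": {"deltas": [[-1,[-0.033,0.32,0],0],[-1,[-0.033,0.32,0],0],[-1,[-0.033,0.32,0],0],[-1,[-0.033,0.32,0],0],[-1,[-0.033,0.32,0],0]]}}

```text
time: 21.3
tool_pos: [0.5327, -0.1775, 0.2384]
orientation: [[-0.987, -0.163, -0.004], [-0.163, 0.987, 0.002], [0.004, 0.003, -1.0]]
ft_force: [-0.8, -0.5, -0.9]
opening: 0.0128
grasp_force: 59.4
```

Emit:
{"fn": "jog_arm", "kwargs": {"deltas": [[-1,[-0.033,0.32,0],0],[-1,[-0.033,0.32,0],0],[-1,[-0.033,0.32,0],0],[-1,[-0.033,0.32,0],0],[-1,[-0.033,0.32,0],0]]}}

```text
time: 21.8
tool_pos: [0.5226, -0.0172, 0.2386]
orientation: [[-0.987, -0.163, -0.005], [-0.163, 0.987, 0.001], [0.004, 0.002, -1.0]]
ft_force: [0.8, -0.1, -1.3]
opening: 0.0128
grasp_force: 59.4
```

Emit:
{"fn": "jog_arm", "kwargs": {"deltas": [[-1,[-0.033,0.32,0],0],[-1,[-0.033,0.32,0],0],[-1,[-0.033,0.32,0],0],[-1,[-0.033,0.32,0],0],[-1,[0,0.03,0],0]]}}

```text
time: 22.3
tool_pos: [0.5139, 0.1157, 0.2388]
orientation: [[-0.986, -0.167, -0.005], [-0.167, 0.986, 0.001], [0.004, 0.002, -1.0]]
ft_force: [-0.2, -0.4, -1.4]
opening: 0.0129
grasp_force: 59.6
```

Emit:
{"fn": "jog_arm", "kwargs": {"deltas": [[-1,[0,0,0],0],[-1,[0,0,0],0],[-1,[0,0,0],0],[-1,[0,0,0],0],[-1,[0,0,0],0]]}}

```text
time: 22.8
tool_pos: [0.516, 0.1118, 0.2413]
orientation: [[-0.987, -0.162, -0.0], [-0.162, 0.987, -0.0], [0.0, -0.0, -1.0]]
ft_force: [0.4, -0.8, -0.6]
opening: 0.0128
grasp_force: 59.6
```

Down to about 0.115, then settle.

Emit:
{"fn": "jog_arm", "kwargs": {"deltas": [[-1,[0,0.01,0.3],0],[-1,[0,0,0.4],0],[-1,[0,0,0.3],0],[-1,[0,0,0.2],0],[-1,[0,0,0.08],0]]}}

```text
time: 23.3
tool_pos: [0.5144, 0.1131, 0.1112]
orientation: [[-0.987, -0.163, -0.004], [-0.163, 0.987, -0.0], [0.004, 0.001, -1.0]]
ft_force: [0.3, 0.1, -1.4]
opening: 0.0131
grasp_force: 59.6
```

Emit:
{"fn": "jog_arm", "kwargs": {"deltas": [[-1,[0,0,0],0],[-1,[0,0,0],0],[-1,[0,0,0],0],[-1,[0,0,0],0],[-1,[0,0,0],0]]}}

```text
time: 23.8
tool_pos: [0.5161, 0.1136, 0.1139]
orientation: [[-0.987, -0.163, 0.001], [-0.163, 0.987, 0.0], [-0.001, -0.0, -1.0]]
ft_force: [0.3, -0.2, -0.2]
opening: 0.0128
grasp_force: 59.9
```

Emit:
{"fn": "jog_arm", "kwargs": {"deltas": [[-1,[0,0,0.025],0],[-1,[0,0,0],0],[-1,[0,0,0.01],0],[-1,[0,0,0],0],[-1,[0,0,0],0]]}}

```text
time: 24.3
tool_pos: [0.5162, 0.1136, 0.1109]
orientation: [[-0.987, -0.163, 0.001], [-0.163, 0.987, 0.0], [-0.001, -0.0, -1.0]]
ft_force: [-2.1, 0.2, 7.6]
opening: 0.013
grasp_force: 60.4
```

Emit:
{"fn": "jog_arm", "kwargs": {"deltas": [[-0.4,[0,0,0],0],[-0.1,[0,0,0],0],[0,[0,0,0],0],[0,[0,0,0],0],[0,[0,0,0],0]]}}

```text
time: 24.8
tool_pos: [0.5156, 0.1135, 0.1096]
orientation: [[-0.987, -0.163, -0.0], [-0.163, 0.987, -0.0], [0.0, 0.0, -1.0]]
ft_force: [0.4, 0.2, -0.6]
opening: 0.0429
grasp_force: 0.0
```

Emit:
{"fn": "jog_arm", "kwargs": {"deltas": [[0,[0,0,-0.2],0],[0,[0,0,-0.4],0],[0,[0,0,-0.4],0],[0,[0,0,-0.1],0],[0.4,[0,0,0],0]]}}

```text
time: 25.3
tool_pos: [0.5169, 0.1136, 0.2217]
orientation: [[-0.987, -0.163, 0.004], [-0.163, 0.987, 0.0], [-0.004, -0.001, -1.0]]
ft_force: [0.0, 0.1, -0.2]
opening: 0.0554
grasp_force: 0.0
```

Emit:
{"fn": "jog_arm", "kwargs": {"deltas": [[0.4,[-0.075,-0.365,0],0],[0.4,[-0.075,-0.365,0],0],[0.4,[-0.075,-0.365,0],0],[0.4,[-0.075,-0.365,0],0],[0.4,[-0.075,-0.365,0],0]]}}

```text
time: 25.8
tool_pos: [0.5818, -0.0615, 0.2172]
orientation: [[-0.987, -0.163, -0.004], [-0.163, 0.987, 0.001], [0.004, 0.002, -1.0]]
ft_force: [0.4, 0.2, 0.1]
opening: 0.0594
grasp_force: 0.0
```

Emit:
{"fn": "jog_arm", "kwargs": {"deltas": [[0.4,[-0.075,-0.365,0],0],[0.4,[-0.075,-0.365,0],0],[0.4,[-0.075,-0.365,0],0],[0.4,[-0.075,-0.365,0],0],[0.4,[-0.075,-0.365,0],0]]}}

```text
time: 26.3
tool_pos: [0.6488, -0.2353, 0.2168]
orientation: [[-0.987, -0.163, -0.004], [-0.163, 0.987, 0.002], [0.003, 0.003, -1.0]]
ft_force: [-0.0, 0.7, -0.6]
opening: 0.0603
grasp_force: 0.0
```

Emit:
{"fn": "jog_arm", "kwargs": {"deltas": [[0.4,[0,0,0],0],[0.4,[0,0,0],0],[0.4,[0,0,0],0],[0.4,[0,0,0],0],[0.4,[0,0,0],0]]}}

```text
time: 26.8
tool_pos: [0.6492, -0.2331, 0.22]
orientation: [[-0.986, -0.165, 0.0], [-0.165, 0.986, 0.0], [-0.0, 0.0, -1.0]]
ft_force: [-0.5, -0.1, 0.1]
opening: 0.0599
grasp_force: 0.0
```

```bash
cat > w.py <<'E'
import sys
from h import *
x,y,z,name=float(sys.argv[1]),float(sys.argv[2]),float(sys.argv[3]),sys.argv[4]
s=robot.read_state(); p,d=robot.grab_frame("wrist"); t,d2=robot.grab_frame("top")
cv2.imwrite(f"pics/{name}.png",np.hstack([cv2.resize(p[:,:,::-1],(400,300)),cv2.resize(t[170:320,200:400,::-1],(400,300))]))
m=robot.camera_model("wrist"); v,u=np.mgrid[:480,:640]
r=np.c_[cv2.undistortPoints(np.c_[u.ravel(),v.ravel()].astype(float).reshape(-1,1,2),m["mtx"],m["distortion"])[:,0],np.ones(u.size)]
P=(np.c_[r*d.reshape(-1,1),np.ones(u.size)]@m["mount"].T)[:,:3]@s["orientation"].T+s["tool_pos"]
b=(d.ravel()>0)&(abs(P[:,2]-z)<.004)&(np.hypot(P[:,0]-x,P[:,1]-y)<.025)
print(s["tool_pos"],b.sum(),P[b].mean(0),cv2.minAreaRect((P[b][:,:2]*1000).astype(np.float32)) if b.any() else 0)
E
python3 w.py .65 -.2346 .061 t3
```

```text
[ 0.64921018 -0.23305618  0.22000368] 811 [ 0.64894361 -0.2311074   0.06158849] ((649.3424682617188, -231.1947021484375), (22.988632202148438, 23.20706558227539), 56.93166732788086)
```

View pics/t3.png

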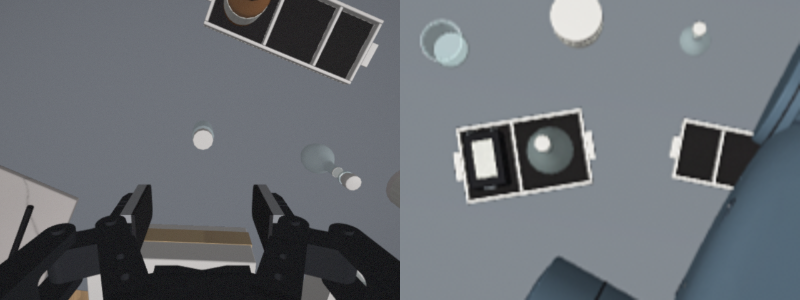

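The tall flask stands upright in the wide bay, at (550,150) in the right panel. The vial is centred ahead of the fingers at (203,138) in the left panel.

Emit:
{"fn": "jog_arm", "kwargs": {"deltas": [[0.4,[0,0,0.4],0],[0.4,[0,0,0.4],0],[0.4,[0,0,0.4],0],[0.4,[0,0,0.4],0],[0.4,[0,0,0.26],0]]}}

```text
time: 27.4
tool_pos: [0.6479, -0.2331, 0.0308]
orientation: [[-0.986, -0.164, -0.003], [-0.164, 0.986, 0.002], [0.003, 0.002, -1.0]]
ft_force: [-0.6, -0.5, -0.0]
opening: 0.0601
grasp_force: 0.0
```

Emit:
{"fn": "jog_arm", "kwargs": {"deltas": [[0.2,[0,0,0],0],[0,[0,0,0],0],[-0.3,[0,0,0],0],[-1,[0,0,0],0],[-1,[0,0,0],0]]}}

```text
time: 27.9
tool_pos: [0.6509, -0.235, 0.0367]
orientation: [[-0.987, -0.163, 0.004], [-0.163, 0.987, -0.002], [-0.004, -0.003, -1.0]]
ft_force: [-0.8, 1.1, 6.8]
opening: 0.0261
grasp_force: 59.5
```

Emit:
{"fn": "jog_arm", "kwargs": {"deltas": [[-1,[0,0,0],0],[-1,[0,0,0],0],[-1,[0,0,0],0],[-1,[0,0,0],0],[-1,[0,0,0],0]]}}

```text
time: 28.4
tool_pos: [0.6509, -0.235, 0.0367]
orientation: [[-0.987, -0.163, 0.004], [-0.163, 0.987, -0.002], [-0.004, -0.003, -1.0]]
ft_force: [-0.3, 0.6, 6.4]
opening: 0.0263
grasp_force: 59.5
```

Emit:
{"fn": "jog_arm", "kwargs": {"deltas": [[-1,[0,0,-0.1],0],[-1,[0,0,-0.3],0],[-1,[0,0,-0.4],0],[-1,[0,0,-0.4],0],[-1,[0,0,-0.2],0]]}}

```text
time: 28.9
tool_pos: [0.6508, -0.2351, 0.1795]
orientation: [[-0.987, -0.163, 0.006], [-0.163, 0.987, -0.003], [-0.005, -0.004, -1.0]]
ft_force: [0.1, 0.0, -0.1]
opening: 0.0258
grasp_force: 59.0
```

Emit:
{"fn": "jog_arm", "kwargs": {"deltas": [[-1,[0.214,0.35,0],0],[-1,[0.214,0.35,0],0],[-1,[0.214,0.35,0],0],[-1,[0.214,0.35,0],0],[-1,[0.214,0.35,0],0]]}}

```text
time: 29.4
tool_pos: [0.514, -0.0781, 0.1747]
orientation: [[-0.987, -0.163, 0.001], [-0.163, 0.987, -0.0], [-0.001, -0.001, -1.0]]
ft_force: [0.8, 0.1, 0.1]
opening: 0.026
grasp_force: 59.1
```

Emit:
{"fn": "jog_arm", "kwargs": {"deltas": [[-1,[0,0,0],0],[-1,[0,0,0],0],[-1,[0,0,0],0],[-1,[0,0,0],0],[-1,[0,0,0],0]]}}

```text
time: 29.9
tool_pos: [0.5158, -0.08, 0.1737]
orientation: [[-0.987, -0.162, 0.0], [-0.162, 0.987, -0.0], [-0.0, -0.0, -1.0]]
ft_force: [1.4, 0.0, -0.6]
opening: 0.0255
grasp_force: 59.1
```

Emit:
{"fn": "jog_arm", "kwargs": {"deltas": [[-1,[0,0.01,0.4],0],[-1,[0,0,0.4],0],[-1,[0,0,0.3],0],[-1,[0,0,0.15],0],[-1,[0,0,0.06],0]]}}

```text
time: 30.4
tool_pos: [0.514, -0.0782, 0.0406]
orientation: [[-0.987, -0.163, -0.004], [-0.163, 0.987, 0.001], [0.003, 0.002, -1.0]]
ft_force: [-0.1, -0.2, 0.7]
opening: 0.0259
grasp_force: 59.1
```

Emit:
{"fn": "jog_arm", "kwargs": {"deltas": [[-1,[0,0,0],0],[-1,[0,0,0],0],[-1,[0,0,0],0],[-1,[0,0,0],0],[-1,[0,0,0],0]]}}

```text
time: 30.9
tool_pos: [0.5154, -0.0783, 0.0435]
orientation: [[-0.987, -0.163, 0.001], [-0.163, 0.987, -0.001], [-0.001, -0.001, -1.0]]
ft_force: [-0.2, 0.3, 0.1]
opening: 0.0259
grasp_force: 59.1
```

Emit:
{"fn": "jog_arm", "kwargs": {"deltas": [[-1,[0,0,0.03],0],[-1,[0,0,0],0],[-1,[0,0,0.015],0],[-1,[0,0,0],0],[-1,[0,0,0],0]]}}

```text
time: 31.4
tool_pos: [0.5153, -0.0781, 0.0396]
orientation: [[-0.987, -0.163, 0.001], [-0.163, 0.987, -0.0], [-0.001, -0.0, -1.0]]
ft_force: [-2.5, 0.9, 13.2]
opening: 0.0257
grasp_force: 60.5
```

Emit:
{"fn": "jog_arm", "kwargs": {"deltas": [[-0.2,[0,0,0],0],[0,[0,0,0],0],[0,[0,0,0],0],[0,[0,0,0],0],[0,[0,0,0],0]]}}

```text
time: 31.9
tool_pos: [0.5149, -0.0781, 0.0381]
orientation: [[-0.987, -0.163, -0.0], [-0.163, 0.987, 0.0], [0.0, 0.0, -1.0]]
ft_force: [0.0, -0.4, -0.9]
opening: 0.0427
grasp_force: 0.0
```

Emit:
{"fn": "jog_arm", "kwargs": {"deltas": [[0,[0,0,-0.2],0],[0,[0,0,-0.4],0],[0,[0,0,-0.4],0],[0,[0,0,-0.4],0],[0.4,[0,0,-0.2],0]]}}

```text
time: 32.4
tool_pos: [0.5164, -0.0786, 0.202]
orientation: [[-0.987, -0.163, 0.005], [-0.163, 0.987, -0.002], [-0.005, -0.003, -1.0]]
ft_force: [-0.1, 0.2, 0.4]
opening: 0.0558
grasp_force: 0.0
```

Emit:
{"fn": "jog_arm", "kwargs": {"deltas": [[0.4,[-0.358,-0.048,0],0],[0.4,[-0.358,-0.048,0],0],[0.4,[-0.358,-0.048,0],0],[0.4,[-0.358,-0.048,0],0],[0.4,[0,0,0],0]]}}

```text
time: 32.9
tool_pos: [0.6627, -0.0736, 0.1968]
orientation: [[-0.986, -0.164, 0.001], [-0.164, 0.986, 0.0], [-0.001, 0.0, -1.0]]
ft_force: [-0.1, -0.1, -0.9]
opening: 0.0598
grasp_force: 0.0
```

Emit:
{"fn": "jog_arm", "kwargs": {"deltas": [[0.4,[0,0,0],0],[0.4,[0,0,0],0],[0.4,[0,0,0],0],[0.4,[0,0,0],0],[0.4,[0,0,0],0]]}}

```text
time: 33.4
tool_pos: [0.659, -0.0738, 0.1989]
orientation: [[-0.987, -0.163, 0.001], [-0.163, 0.987, -0.0], [-0.001, -0.0, -1.0]]
ft_force: [-0.3, 0.7, 0.2]
opening: 0.0595
grasp_force: 0.0
```

```bash
python3 w.py .6595 -.074 .104 t4
```

```text
[ 0.65902142 -0.07378189  0.19889626] 646 [ 0.65845348 -0.07136307  0.10439898] ((658.9865112304688, -71.41527557373047), (16.39657211303711, 16.3568058013916), 9.183426856994629)
```

View pics/t4.png

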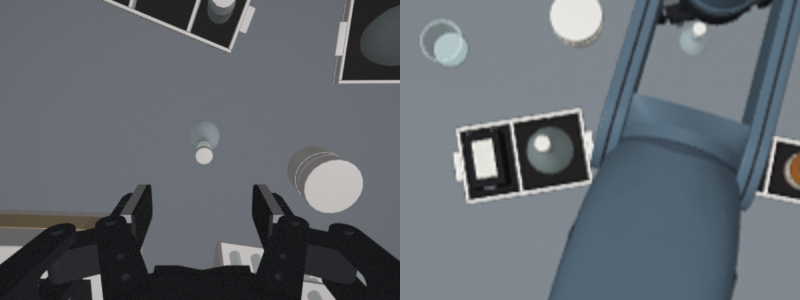

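The small flask is centred at (204,155), and the jar, at (330,180), is clear of the fingers. The vial stands in its bay at the top of the picture.

Emit:
{"fn": "jog_arm", "kwargs": {"deltas": [[0.4,[0,0.01,0.3],0],[0.4,[0,0,0.4],0],[0.4,[0,0,0.4],0],[0.4,[0,0,0.2],0],[0.4,[0,0,0.04],0]]}}

```text
time: 34.0
tool_pos: [0.6569, -0.0721, 0.0609]
orientation: [[-0.987, -0.163, -0.006], [-0.163, 0.987, 0.002], [0.006, 0.003, -1.0]]
ft_force: [-0.7, 0.5, -0.5]
opening: 0.0599
grasp_force: 0.0
```

Emit:
{"fn": "jog_arm", "kwargs": {"deltas": [[0,[0,0,0],0],[-0.4,[0,0,0],0],[-0.6,[0,0,0],0],[-1,[0,0,0],0],[-1,[0,0,0],0]]}}

```text
time: 34.5
tool_pos: [0.6605, -0.0728, 0.0663]
orientation: [[-0.987, -0.163, 0.003], [-0.163, 0.987, -0.001], [-0.003, -0.001, -1.0]]
ft_force: [0.1, 1.6, 6.3]
opening: 0.0126
grasp_force: 58.1
```

Emit:
{"fn": "jog_arm", "kwargs": {"deltas": [[-1,[0,0,0],0],[-1,[0,0,0],0],[-1,[0,0,0],0],[-1,[0,0,0],0],[-1,[0,0,0],0]]}}

```text
time: 35.0
tool_pos: [0.6605, -0.0728, 0.0663]
orientation: [[-0.987, -0.163, 0.003], [-0.163, 0.987, -0.001], [-0.003, -0.001, -1.0]]
ft_force: [-0.2, 1.9, 5.7]
opening: 0.0122
grasp_force: 58.2
```

Emit:
{"fn": "jog_arm", "kwargs": {"deltas": [[-1,[0,0,-0.1],0],[-1,[0,0,-0.3],0],[-1,[0,0,-0.4],0],[-1,[0,0,-0.4],0],[-1,[0,0,-0.2],0]]}}

```text
time: 35.5
tool_pos: [0.6606, -0.0731, 0.2094]
orientation: [[-0.987, -0.163, 0.006], [-0.163, 0.987, -0.002], [-0.005, -0.003, -1.0]]
ft_force: [0.8, -0.3, -0.5]
opening: 0.0125
grasp_force: 58.9
```

Emit:
{"fn": "jog_arm", "kwargs": {"deltas": [[-1,[0.33,-0.078,0],0],[-1,[0.33,-0.078,0],0],[-1,[0.33,-0.078,0],0],[-1,[0.33,-0.078,0],0],[-1,[0.33,-0.078,0],0]]}}

```text
time: 36.0
tool_pos: [0.5014, -0.1384, 0.2049]
orientation: [[-0.987, -0.164, 0.0], [-0.164, 0.987, -0.0], [-0.0, -0.0, -1.0]]
ft_force: [1.3, -1.1, -0.2]
opening: 0.0122
grasp_force: 58.9
```

Emit:
{"fn": "jog_arm", "kwargs": {"deltas": [[-1,[0,0,0],0],[-1,[0,0,0],0],[-1,[0,0,0],0],[-1,[0,0,0],0],[-1,[0,0,0],0]]}}

```text
time: 36.5
tool_pos: [0.5035, -0.1378, 0.2042]
orientation: [[-0.986, -0.164, -0.0], [-0.164, 0.986, 0.0], [0.0, 0.0, -1.0]]
ft_force: [1.0, 0.5, -0.4]
opening: 0.0124
grasp_force: 58.9
```

Contact is expected at about 0.069, so I'll go down to about 0.073 first.

Emit:
{"fn": "jog_arm", "kwargs": {"deltas": [[-1,[0,0,0.4],0],[-1,[0,0,0.4],0],[-1,[0,0,0.3],0],[-1,[0,0,0.15],0],[-1,[0,0,0.06],0]]}}

```text
time: 37.0
tool_pos: [0.502, -0.1373, 0.0711]
orientation: [[-0.986, -0.164, -0.004], [-0.164, 0.986, 0.002], [0.003, 0.002, -1.0]]
ft_force: [0.5, 0.2, -0.3]
opening: 0.0123
grasp_force: 58.9
```

Emit:
{"fn": "jog_arm", "kwargs": {"deltas": [[-1,[0,0,0],0],[-1,[0,0,0],0],[-1,[0,0,0],0],[-1,[0,0,0],0],[-1,[0,0,0],0]]}}

```text
time: 37.5
tool_pos: [0.5033, -0.1384, 0.0741]
orientation: [[-0.987, -0.163, 0.001], [-0.163, 0.987, -0.001], [-0.001, -0.001, -1.0]]
ft_force: [-0.4, -0.9, -1.2]
opening: 0.0126
grasp_force: 58.9
```

Emit:
{"fn": "jog_arm", "kwargs": {"deltas": [[-1,[0,0,0.03],0],[-1,[0,0,0],0],[-1,[0,0,0.018],0],[-1,[0,0,0],0],[-1,[0,0,0],0]]}}

```text
time: 38.0
tool_pos: [0.5033, -0.1383, 0.0693]
orientation: [[-0.987, -0.163, 0.001], [-0.163, 0.987, -0.0], [-0.001, -0.001, -1.0]]
ft_force: [-1.1, 0.8, 6.0]
opening: 0.0123
grasp_force: 59.0
```

Emit:
{"fn": "jog_arm", "kwargs": {"deltas": [[-0.5,[0,0,0],0],[-0.2,[0,0,0],0],[-0.2,[0,0,0],0],[-0.2,[0,0,0],0],[-0.2,[0,0,0],0]]}}

```text
time: 38.5
tool_pos: [0.5028, -0.1381, 0.0684]
orientation: [[-0.987, -0.163, -0.0], [-0.163, 0.987, 0.0], [0.0, 0.0, -1.0]]
ft_force: [0.0, 1.0, -0.3]
opening: 0.0342
grasp_force: 0.0
```

Emit:
{"fn": "jog_arm", "kwargs": {"deltas": [[-0.2,[0,0,-0.2],0],[-0.2,[0,0,-0.3],0],[-0.2,[0,0,-0.4],0],[-0.2,[0,0,-0.4],0],[-0.2,[0,0,-0.2],0]]}}

```text
time: 39.0
tool_pos: [0.5041, -0.1387, 0.2222]
orientation: [[-0.987, -0.163, 0.005], [-0.163, 0.987, -0.002], [-0.004, -0.003, -1.0]]
ft_force: [0.6, -0.6, -0.5]
opening: 0.034
grasp_force: 0.0
```

Emit:
{"fn": "jog_arm", "kwargs": {"deltas": [[-0.2,[0.3,0,0],0],[-0.2,[0.4,0,0],0],[-0.2,[0.4,0,0],0],[-0.2,[0.2,0,0],0],[-0.2,[0,0,0],0]]}}

```text
time: 39.5
tool_pos: [0.3725, -0.1592, 0.2185]
orientation: [[-0.987, -0.161, -0.001], [-0.161, 0.987, -0.0], [0.001, 0.0, -1.0]]
ft_force: [1.1, 0.0, -0.1]
opening: 0.0346
grasp_force: 0.0
```

Emit:
{"fn": "jog_arm", "kwargs": {"deltas": [[-0.2,[0,0,0],0],[-0.2,[0,0,0],0],[-0.2,[0,0,0],0],[-0.2,[0,0,0],0],[-0.2,[0,0,0],0]]}}

```text
time: 40.0
tool_pos: [0.375, -0.1592, 0.2183]
orientation: [[-0.986, -0.164, -0.0], [-0.164, 0.986, 0.0], [0.0, 0.0, -1.0]]
ft_force: [-0.6, 0.5, -0.6]
opening: 0.0343
grasp_force: 0.0
```

Run:
```python
from h import *
t,d=robot.grab_frame("top"); p,_=robot.grab_frame("scene")
cv2.imwrite("pics/t5.png",np.vstack([cv2.resize(t[140:320,130:530,::-1],(666,300)),cv2.resize(p[180:340,110:465,::-1],(666,300))]))
np.savez("top5.npz",p=t,d=d)
v,u=np.mgrid[:480,:640]; W=world("top",np.c_[u.ravel(),v.ravel()],depth=d.ravel()).reshape(480,640,3)
c2=.2*0+np.array([.5163,.1131]); 
for n,z,c,o,yaw,by in [("flaskL",.153,(.5163,.1131),0,9.3,-35),("case",.063,(.5033,.192),0,9.3,45),("botS",.093,(.4897,-.2092),0,-11.4,-60),("flaskS",.107,(.5039,-.1383),0,-11.4,12),("vial",.064,(.516,-.079),0,-11.4,72)]:
    b=(d>0)&(abs(W[:,:,2]-z)<.005)&(np.hypot(W[:,:,0]-c[0],W[:,:,1]-c[1])<.045)
    if not b.any(): print(n,"none"); continue
    q=W[b][:,:2].mean(0)-c; a=np.radians(yaw); print(n,b.sum(),np.median(W[b][:,2]).round(4),"tray-frame offset mm",(1000*np.array([[np.cos(a),np.sin(a)],[-np.sin(a),np.cos(a)]])@q).round(1))
```

```text
flaskL 49 0.1532 tray-frame offset mm [ 0.9 -2.2]
case 492 0.0636 tray-frame offset mm [ 0.9 -2.1]
botS 101 0.0936 tray-frame offset mm [ 2.7 -3.5]
flaskS 40 0.1072 tray-frame offset mm [-0.6 -1.7]
vial 66 0.0646 tray-frame offset mm [ 0.2 -1.4]
```

View pics/t5.png

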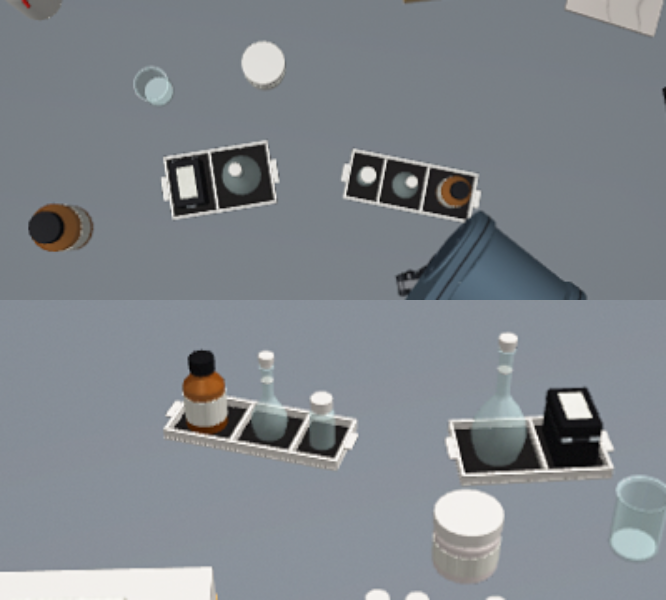

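All five stand upright in their named bays. Their top heights match the bay floors and they are within 5 mm of the bay centres, well inside tolerance. The jar, the beaker and the large bottle have not moved.

```bash
python3 -c "
from cell import robot
print(robot.sign_off())"
```

```text
the job is handed in; nothing more can be done
None
```

Both trays are made up, with all five things upright in their named bays and the large bottle, jar and beaker left where they stood; the job was handed in at about 40 s, and the sign-off returned no verdict.

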